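Hang the filter basket and lock the drip stand's boom at its mark

TASK

Hang the steel filter basket by its eye on the peg of the drip stand's sliding boom and let go of it. Then hook a finger behind the boom's tab, draw the boom out until its dark length mark stands at the sleeve's mouth and, holding it there, squeeze the open cam lever fully shut against it with the other finger. Finish while still squeezing boom and lever; leave the mug standing on the foot and disturb nothing else.

Things in the scene. Friction and masses are not known exactly. Their poses are not given: they have to be found in the camera images.
- stand: Drip stand, fixed: wooden foot 260 x 130 x 18 mm (x, y, z), origin at the centre of its underside, its own -x the front. A column 85 mm behind the origin carries a dark square sleeve, 24 mm wide (27 mm at the mouth's collar), 92 mm long, sloping up to the front by 0.25 rad. The mug stands on the front of the foot.
- sleeve_mouth (a point): Centre of the sleeve's open front end, on the boom's axis, at x = 41 mm, y = 0, z = 232 mm of the stand.
- boom: Square steel tube 18 x 18 mm sliding in the sleeve. Origin on its axis at the length mark (dark ring 3 mm wide). -x runs outward along the tube (to the front, 0.25 rad upward), y level. Outward from the mark: bare sides to 56 mm, finger tab 56 to 64, shoulder (22 mm square) 82 to 88, round peg. 0.32 kg; unlocked it slides back into the sleeve by its weight (under 2 N).
- boom_slide (a joint): How far the boom is drawn out, m: 0 = slid fully back (mark 45 mm inside the sleeve, tab 11 mm in front of the mouth); 0.045 = mark exactly at the sleeve's mouth; it stops at 0.075.
- boom_peg (a point): Point on the peg's axis where the eye shall hang, 102 mm outward from the mark, 14 mm from the shoulder. The peg is 8 mm thick and ends in a bead 12 mm thick, 23 mm farther out. Axes as the boom's.
- boom_tab (a point): Middle of the inner face (towards the sleeve) of the black finger tab, 25 mm to the boom's -y side: the face that a finger pulls on. The tab is 8 mm thick, 22 mm high, square to the tube, and sticks out on the -y side only, to y = -41 mm. Axes as the boom's.
- lever_hinge (a joint): Angle of the black cam lever, rad: 0 = shut, lying along the boom; starts open at 0.4 to 0.5, its tip standing out to the +y side. Open it stays where it is left; about 2 N at the tip swing it, 5 N press its cam home in the last 0.35 rad, where it springs back if let go, but not once shut. Pin: 6 mm behind the mouth, 16.5 mm to the +y side of the boom's axis.
- lever_tip (a point): On the lever's outer face near its tip, 55 mm from the pin; lever 60 mm long, 17 high, 6 to 9 thick. Shut, the outer face is 22 to 24 mm to +y of the boom's axis; open at 0.5 the tip reaches 52 mm. Fingers pointing down, one behind the tab (clear of the sleeve: y under -14 mm), one outside the lever, need a 68 mm opening; shut, tube and lever measure 32 mm.
- basket: Steel filter basket standing on the worktop, 0.10 to 0.17 kg: round, 56 mm across the rim, 50 mm high, with a rigid bail that carries an upright flat eye plate 30 mm wide (y), 5 mm thick (x), from z = 72 to 140 mm. Origin at the centre of its underside. Pinch the plate across its 5 mm above the eye (z = 120 to 140 mm).
- basket_eye (a point): Centre of the round eye, 20 mm across, in the plate, 106 mm above the basket's underside and 34 mm below the plate's top. The eye's axis is the basket's x axis, either way round.
- mug: White mug, open upward, 82 mm across and 92 mm high, standing loose on the front of the stand's foot, under the place of the peg when the boom is at its mark; origin at the centre of its underside, handle to its own +y. The hung basket's underside passes about 25 mm above its rim.
- tin_tuna: Round tin, 86 mm across, 40 mm high; bystander. Origin at the centre of its underside.
- cream_pot: Flat round pot, 90 mm across, 32 mm high; bystander.
- spice_a: Spice jar with a yellow lid, 42 mm across, 96 mm high, at the back of the worktop; bystander.
Mind the look-alikes: they are no part of the job. Leave any brown look-alike of the basket alone.

How it is judged:
By the outcome, as a careful person would: the job done as asked, in the order asked, and still so for the second after the job is handed in, while the arm keeps its last pose, push and grip.
It also fails if it takes over 54 s, if anything falls off the work surface, if the arm or the gripper's body presses on something with over 40 N, if the wrist force passes 120 N, or if a joint passes its speed limit or range.

ROBOT

A 7-joint arm with a two-finger parallel gripper is mounted at the origin on a cart in front of the work surface, level with it; the furniture and walls round the work are solid. World frame = base frame: x ahead of the robot, y to its left, z up, the work surface at z = 0. Lengths are in m, angles in degrees, forces in N, time in s.
With the tool pointing down it reaches from about 0.4 to 0.925 m from the base axis. Payload 5.6 kg.
Tool frame: the origin (TCP) lies at the very end of the fingers, on their centre line; the grasp point (between the pads) lies 19 mm behind it; z points along the fingers, y is the line along which they close (so a half turn about z gives the same grasp; the last joint's range is limited). The gripper opens to 85 mm and grips with 20 to 120 N. Pads are 22 mm wide; open, the fingers measure 114 mm over their backs; the gripper's body (76 mm by 85 mm) begins 54 mm behind the grasp point. The pads swing forward as they close: fully open they stand 13 mm farther back than shut.
Start: joints at [-69.672, 26.786, -0.665, 91.828, 0.344, 61.387, -3.226], TCP at [0.252, 0.599, 0.231] pointing down, gripper open.
Joint ranges: [-144.91, 144.91], [-17.63, 115.5], [-89.93, 88.59], [15.96, 139.68], [-74.01, 254.01], [8.47, 105.57], [-167.45, 167.45]. Speed limits (degrees/s): [147.25, 147.25, 180, 180, 180, 180, 180].

INTERFACE

Orientations are given as a 3x3 rotation matrix whose columns are the frame's x, y, z axes.
In Python, from station import ctrl gives the robot as it stands. The module is installed in compiled form; this text tells all that it offers.
- The arm moves only by the tool step_arm, never from a script. Its argument "moves" is a list of rows, each an object of numbers: "dx", "dy", "dz": the shift along the tool's x, y, z in mm; "yaw": the turn about the tool's z in degrees; "hand": the opening, from -1 (shut) to 1 (fully open). In form: [{"dx": .., "dy": .., "dz": .., "yaw": .., "hand": ..}, ...]. A call has 1 to 20 rows; each row shifts and turns the commanded pose from where the row before left it, along the tool's axes as they then stand; what a row does not reach is not made up. A row lasts 1/10 s, in which the tool goes at most 50 mm and 8.59 degrees, less where a joint would pass 70% of its speed; a pose out of reach is approached as far as the arm can. A call with a gripper value outside its range is refused whole. The fingers move at their own pace and stop on an object; "newtons" is the grip in N (left out, the last holds). Time passes only in rows, so rows that do not move let the fingers close. It gives the time, the measured TCP pose, the force, the opening and the grip force at its end, in the units of the state.
- ctrl.get_obs(): the state, without advancing time (a new reading comes with each control period).
- ctrl.camera(name): name is "scene" or "top" or "wrist"; returns the picture (420x560x3 uint8, red, green, blue); there is no depth.
- ctrl.get_calibration(name): a dict with "fovy" (degrees; the focal length in pixels is half the picture's height over the tangent of half this angle, whatever the lens; pixels are square), "cx", "cy" (the principal point, pixels), "camera_from_world" (4x4, takes a point from world to camera coordinates). Camera axes: x right, y up, looking along -z (the intrinsics and any distortion apply to the point x, -y, -z); pixel columns grow to the right and rows downward; lengths in m; the calibration is good to about 2 mm. A picture is of the moment at which its call begins: read the wrist's pose just before it. get_calibration takes no time and is no camera call; for the wrist camera it gives the pose at the moment of the call.
- ctrl.hand_in(): hands the job in; it is judged then, once.
The state is a dict: "time_s": time; "joints": joint angles; "joint_vel": joint speeds; "joint_torque": joint torques, N m; "position": TCP position; "tool_rot": TCP orientation; "contact_force": force on the tool from outside, world axes, zero at the start; "ft_torque": the same for the moment, N m; "gripper_width": finger opening in m; "gripper_force": force on a finger pad.
Only numpy, scipy, OpenCV 4.12 (cv2) and the standard library are available. Lean on these libraries where they do the work, as an engineer would, in place of code of your own. Each camera call takes 0.05 s, during which the arm holds its last target. There are 200 camera calls.

## Working session

There is one attempt and no reset: what is moved stays moved. The work goes in short steps, Python scripts to look and compute and a tool call to move; the robot and the scene stay as the last step left them, time stands still between calls to the robot, and variables do not carry over. Pictures are saved under pics/ and viewed, at most 10 in all, crops included, and the job is handed in when it is done.

Besides the shell and the picture viewer there is one more tool, called as name(argument=value, ...), one argument or row to a line, values as JSON. step_arm: Moves the arm, as the interface text tells. Its arguments: {"type":"object","properties":{"moves":{"type":"array","items":{"type":"object","properties":{"dx":{"type":"number"},"dy":{"type":"number"},"dz":{"type":"number"},"yaw":{"type":"number"},"hand":{"type":"number"}}}},"newtons":{"type":"number"}},"required":["moves"]}

```bash
mkdir -p pics; python3 - <<'E'
from station import ctrl
import cv2,numpy as np
o=ctrl.get_obs();print(o['time_s'],o['position'],np.round(o['tool_rot'],3).tolist(),o['gripper_width'])
ims=[]
for n in['scene','top','wrist']:
    im=ctrl.camera(n);cv2.imwrite(f'pics/{n}0.png',im[:,:,::-1]);c=ctrl.get_calibration(n);print(n,{k:np.round(v,4).tolist() for k,v in c.items()})
E
```

```text
0.0 [0.25163136 0.59871184 0.23032291] [[-0.922, 0.387, -0.001], [0.387, 0.922, -0.002], [-0.0, -0.002, -1.0]] 0.08549474105576811
scene {'fovy': 49.3523, 'cx': 287.0311, 'cy': 205.9545, 'camera_from_world': [[0.4884, -0.8725, -0.0126, -0.2707], [0.734, 0.403, 0.5467, -0.5029], [-0.4719, -0.2763, 0.8372, -1.1978], [0.0, 0.0, 0.0, 1.0]]}
top {'fovy': 54.1176, 'cx': 281.9556, 'cy': 207.8288, 'camera_from_world': [[0.0202, -0.9994, 0.0289, -0.0481], [0.9844, 0.025, 0.1743, -0.6023], [-0.1749, 0.0249, 0.9843, -1.0759], [0.0, 0.0, 0.0, 1.0]]}
wrist {'fovy': 69.1636, 'cx': 277.9763, 'cy': 213.4821, 'camera_from_world': [[0.388, 0.9216, -0.0016, -0.6494], [-0.8909, 0.3747, -0.2567, 0.0323], [-0.236, 0.101, 0.9665, -0.3787], [0.0, 0.0, 0.0, 1.0]]}
```

View pics/scene0.png

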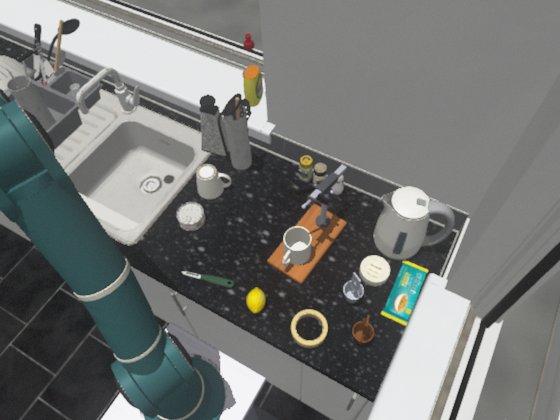

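View pics/top0.png

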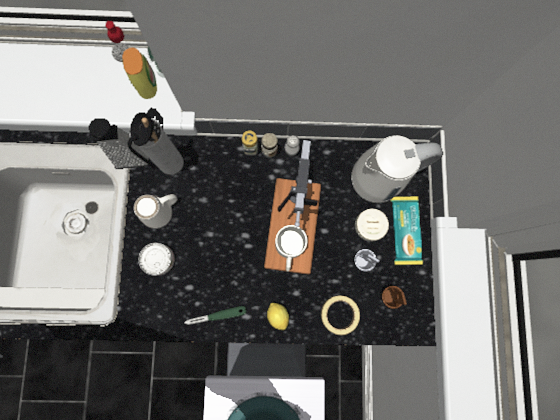

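Candidates for the basket: the steel one at scene (353,290) / top (367,260), and the brown one at scene (363,330) / top (393,297). The white cream pot at top (372,224) isn't a match. I choose the steel one and check it in a close crop.

```bash
python3 - <<'E'
import cv2,numpy as np
s=cv2.imread('pics/scene0.png');t=cv2.imread('pics/top0.png')
f=lambda im,x,y,w,h:cv2.resize(im[y:y+h,x:x+w],(400,int(h*400/w)),interpolation=cv2.INTER_CUBIC)
a=np.vstack([f(s,260,150,100,100),f(s,330,265,80,40)]);b=np.vstack([f(t,250,135,100,100),f(t,340,235,80,40)])
# a: scene, b: top ; scale 4 upper, 5 lower
cv2.imwrite('pics/c1.png',np.hstack([a,b]))
E
```

```text
(no output)
```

View pics/c1.png

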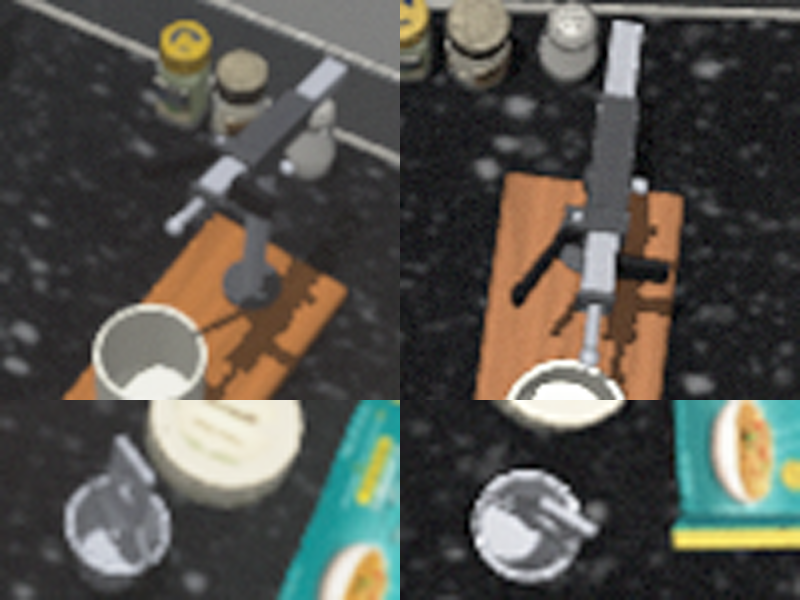

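The crop shows the steel basket with its upright plate (plate top in the top view at about (369,256) to (379,261)). The lever is open on the left (+y) with its tip at about (279,209). The tab is on the right at about (316,202), and the boom points at the robot.

```bash
cat > h.py <<'E'
import numpy as np,cv2
from station import ctrl
def K(c):
    f=210/np.tan(np.radians(c['fovy'])/2);return f,c['cx'],c['cy']
def ray(c,uv):
    f,cx,cy=K(c);M=np.array(c['camera_from_world']);R=M[:3,:3]
    d=R.T@np.array([(uv[0]-cx)/f,-(uv[1]-cy)/f,-1]);return -R.T@M[:3,3],d/np.linalg.norm(d)
def onz(c,uv,z):
    o,d=ray(c,uv);return o+d*(z-o[2])/d[2]
def proj(c,p):
    f,cx,cy=K(c);M=np.array(c['camera_from_world']);q=M[:3,:3]@p+M[:3,3];return np.array([cx-f*q[0]/q[2],cy+f*q[1]/q[2]])
def tri(rs):
    A=0;b=0
    for o,d in rs:
        P=np.eye(3)-np.outer(d,d);A=A+P;b=b+P@o
    x=np.linalg.solve(A,b);return x,[1e3*np.linalg.norm(np.cross(x-o,d)) for o,d in rs]
def tool(p): # world point -> shift in tool axes, mm
    o=ctrl.get_obs();return np.round(1e3*np.array(o['tool_rot']).T@(np.array(p)-o['position']),1)
E
python3 - <<'E'
from h import *
T=ctrl.get_calibration('top');S=ctrl.get_calibration('scene');np.set_printoptions(precision=4,suppress=True)
t=cv2.imread('pics/top0.png');h=cv2.cvtColor(t,cv2.COLOR_BGR2HSV)
m=((h[...,0]>4)&(h[...,0]<16)&(h[...,1]>130)&(h[...,2]>60)).astype(np.uint8);
m[:, :255]=0;m[:,335:]=0;m[:170]=0;m[285:]=0
n=np.argwhere(m)[:,::-1].astype(np.float32);r=cv2.minAreaRect(cv2.convexHull(n));print(r)
hull=cv2.convexHull(n);ap=cv2.approxPolyDP(hull,6,True)[:,0];print(ap)
P=[onz(T,p,.018) for p in ap];print(np.array(P));
W=np.array([onz(T,p[0],.018)[:2] for p in hull],np.float32);print('rect m',cv2.minAreaRect(W))
tu=lambda x,y:((x-400)/4+250,y/4+135); su=lambda x,y:(x/4+260,y/4+150)
for nme,a,b in[('bead',(587,362),(175,227)),('boomback',(628,25),(330,62)),('sleevefrontTopR',(618,236),(238,178))]:
    print(nme,tri([ray(T,tu(*a)),ray(S,su(*b))]))
bt=lambda x,y:((x-400)/5+340,(y-400)/5+235);bs=lambda x,y:(x/5+330,(y-400)/5+265)
print('plate',onz(T,bt(545,505),.14),onz(T,bt(595,530),.14), 'scene',onz(S,bs(122,440),.14),onz(S,bs(152,478),.14))
print('rim',onz(T,bt(527,526),.05),onz(S,bs(118,524),.05))
E
```

```text
((292.8531494140625, 225.75735473632812), (46.745731353759766, 91.07025146484375), 7.907163143157959)
[[319. 184.]
 [310. 272.]
 [266. 268.]
 [276. 179.]]
[[ 0.6818 -0.1403  0.018 ]
 [ 0.4314 -0.1165  0.018 ]
 [ 0.4398  0.0054  0.018 ]
 [ 0.6931 -0.0165  0.018 ]]
rect m ((0.561693549156189, -0.0665624588727951), (0.13018213212490082, 0.2591608166694641), 83.62380981445312)
bead (array([ 0.5303, -0.0653,  0.2513]), [np.float64(2.4871554967085605), np.float64(2.4871554967087155)])
boomback (array([ 0.7414, -0.0873,  0.2081]), [np.float64(1.2756746061702782), np.float64(1.275674606170353)])
sleevefrontTopR (array([ 0.6054, -0.0805,  0.2257]), [np.float64(2.114005463196264), np.float64(2.114005463196197)])
plate [ 0.4712 -0.2521  0.14  ] [ 0.4594 -0.277   0.14  ] scene [ 0.4743 -0.2551  0.14  ] [ 0.4619 -0.2784  0.14  ]
rim [ 0.4654 -0.2637  0.05  ] [ 0.4684 -0.2663  0.05  ]
```

step_arm(
  moves=[
    {"dx": -33.5, "dy": -26.5, "dz": -10},
    {"dx": -33.5, "dy": -26.5, "dz": -10},
    {"dx": -33.5, "dy": -26.5, "dz": -10},
    {"dx": -33.5, "dy": -26.5, "dz": -10},
    {"dx": -33.5, "dy": -26.5, "dz": -10},
    {"dx": -33.5, "dy": -26.5, "dz": -10},
    {"dx": -33.5, "dy": -26.5, "dz": -10},
    {"dx": -33.5, "dy": -26.5, "dz": -10},
    {"dx": -33.5, "dy": -26.5, "dz": -10},
    {"dx": -33.5, "dy": -26.5, "dz": -10},
    {"dx": -33.5, "dy": -26.5, "dz": -10},
    {"dx": -33.5, "dy": -26.5, "dz": -10},
  ],
)

```text
invalid input
```

step_arm(
  moves=[
    {"yaw": 8.5},
    {"yaw": 8.5},
    {"yaw": 8.5},
    {"yaw": 8.5},
    {"yaw": 8.5},
    {"yaw": 8.5},
    {"yaw": 8.5},
    {"yaw": 8.5},
    {"yaw": 8.5},
    {"yaw": 8.5},
    {"yaw": 8.5},
  ],
)

```text
invalid input
```

```bash
python3 -c "
from h import *
print(tool([.466,-.266,.25]),np.round(ctrl.get_obs()['tool_rot'],3))"
```

```text
[-532.7 -714.3  -18.4] [[-0.922  0.387 -0.   ]
 [ 0.387  0.922 -0.001]
 [-0.    -0.001 -1.   ]]
```

step_arm(
  moves=[
    {"dx": -33.5, "dy": -26.5, "dz": -10, "yaw": 0, "hand": 1},
    {"dx": -33.5, "dy": -26.5, "dz": -10, "yaw": 0, "hand": 1},
    {"dx": -33.5, "dy": -26.5, "dz": -10, "yaw": 0, "hand": 1},
    {"dx": -33.5, "dy": -26.5, "dz": -10, "yaw": 0, "hand": 1},
    {"dx": -33.5, "dy": -26.5, "dz": -10, "yaw": 0, "hand": 1},
    {"dx": -33.5, "dy": -26.5, "dz": -10, "yaw": 0, "hand": 1},
    {"dx": -33.5, "dy": -26.5, "dz": -10, "yaw": 0, "hand": 1},
    {"dx": -33.5, "dy": -26.5, "dz": -10, "yaw": 0, "hand": 1},
    {"dx": -33.5, "dy": -26.5, "dz": -10, "yaw": 0, "hand": 1},
    {"dx": -33.5, "dy": -26.5, "dz": -10, "yaw": 0, "hand": 1},
    {"dx": -33.5, "dy": -26.5, "dz": -10, "yaw": 0, "hand": 1},
    {"dx": -33.5, "dy": -26.5, "dz": -10, "yaw": 0, "hand": 1},
  ],
  newtons=30,
)

```text
time_s: 1.35
position: [0.4996, 0.1486, 0.3517]
tool_rot: [[-0.922, 0.387, -0.0], [0.387, 0.922, 0.0], [0.0, 0.0, -1.0]]
contact_force: [0.6, 1.2, -0.3]
gripper_width: 0.0854
gripper_force: 0.0
```

step_arm(
  moves=[
    {"dx": 0, "dy": 0, "dz": 0, "yaw": 8.5, "hand": 1},
    {"dx": 0, "dy": 0, "dz": 0, "yaw": 8.5, "hand": 1},
    {"dx": 0, "dy": 0, "dz": 0, "yaw": 8.5, "hand": 1},
    {"dx": 0, "dy": 0, "dz": 0, "yaw": 8.5, "hand": 1},
    {"dx": 0, "dy": 0, "dz": 0, "yaw": 8.5, "hand": 1},
    {"dx": 0, "dy": 0, "dz": 0, "yaw": 8.5, "hand": 1},
    {"dx": 0, "dy": 0, "dz": 0, "yaw": 8.5, "hand": 1},
    {"dx": 0, "dy": 0, "dz": 0, "yaw": 8.5, "hand": 1},
    {"dx": 0, "dy": 0, "dz": 0, "yaw": 8.5, "hand": 1},
    {"dx": 0, "dy": 0, "dz": 0, "yaw": 8.5, "hand": 1},
    {"dx": 0, "dy": 0, "dz": 0, "yaw": 8.5, "hand": 1},
  ],
  newtons=30,
)

```text
time_s: 2.45
position: [0.499, 0.1502, 0.351]
tool_rot: [[0.448, 0.894, -0.0], [0.894, -0.448, -0.0], [-0.0, -0.0, -1.0]]
contact_force: [0.1, -0.5, 0.7]
gripper_width: 0.0851
gripper_force: 0.0
```

```bash
python3 -c "
from h import *
print(tool([.466,-.266,.25]),np.round(ctrl.get_obs()['tool_rot'],3),ctrl.get_obs()['joints'])"
```

```text
[-386.8  157.2  101.1] [[ 0.448  0.894 -0.   ]
 [ 0.894 -0.448 -0.   ]
 [-0.    -0.    -1.   ]] [-40.79067539   7.74947791  22.85370108 102.39794295  -3.18264138
  70.51197913 -43.70658936]
```

step_arm(
  moves=[
    {"dx": -38, "dy": 25, "dz": -7, "yaw": 0, "hand": 1},
    {"dx": -38, "dy": 25, "dz": -7, "yaw": 0, "hand": 1},
    {"dx": -38, "dy": 25, "dz": -7, "yaw": 0, "hand": 1},
    {"dx": -38, "dy": 25, "dz": -7, "yaw": 0, "hand": 1},
    {"dx": 0, "dy": 0, "dz": 0, "yaw": 0, "hand": 1},
    {"dx": 0, "dy": 0, "dz": 0, "yaw": 0, "hand": 1},
  ],
)

```text
time_s: 3.05
position: [0.5214, -0.0312, 0.3793]
tool_rot: [[0.445, 0.895, 0.0], [0.895, -0.445, 0.0], [0.0, -0.0, -1.0]]
contact_force: [0.3, 1.2, -0.3]
gripper_width: 0.0851
gripper_force: 0.0
```

```bash
cat >> h.py <<'E'
import pickle
def snap(n):
    c=ctrl.get_calibration('wrist');im=ctrl.camera('wrist')[:,:,::-1].copy();cv2.imwrite(f'pics/{n}.png',im);pickle.dump(c,open(n+'.pkl','wb'));return c,im
E
python3 -c "
from h import *
snap('w1')"
```

step_arm(
  moves=[
    {"dx": -35, "dy": 0, "dz": 0, "yaw": 0, "hand": 1},
    {"dx": -35, "dy": 0, "dz": 0, "yaw": 0, "hand": 1},
    {"dx": 0, "dy": 0, "dz": 0, "yaw": 0, "hand": 1},
    {"dx": 0, "dy": 0, "dz": 0, "yaw": 0, "hand": 1},
  ],
)

```text
time_s: 3.5
position: [0.4904, -0.0918, 0.3792]
tool_rot: [[0.442, 0.897, -0.0], [0.897, -0.442, 0.001], [0.001, -0.0, -1.0]]
contact_force: [-0.2, 0.8, -0.3]
gripper_width: 0.0853
gripper_force: 0.0
```

```bash
python3 -c "
from h import *
snap('w2')
print(tool([.466,-.266,.25]))
a=cv2.imread('pics/w1.png');b=cv2.imread('pics/w2.png')
cv2.imwrite('pics/w12.png',np.hstack([cv2.resize(a[:,80:480],(400,420)),b[:,80:480]]))"
```

```text
[-168.    54.9  129. ]
```

View pics/w12.png

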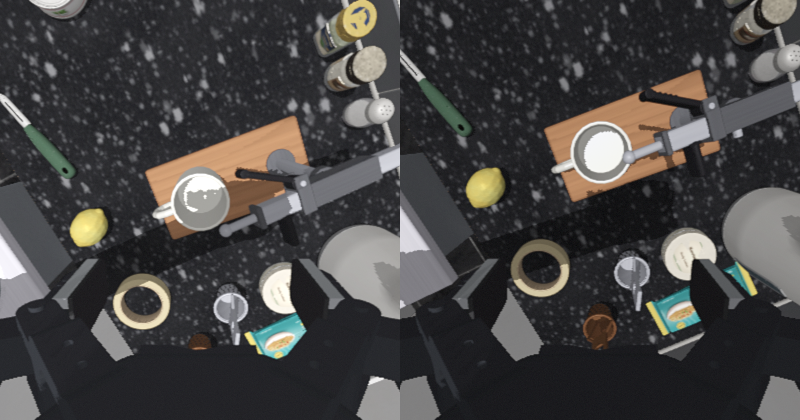

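The steel basket is at right-hand (632,270) with its plate end-on below it, and the brown one is at (600,325). The bead is at about (225,229) left and (629,158) right. I'll zoom in for exact pixels.

```bash
python3 -c "
from h import *
a=cv2.imread('pics/w1.png');b=cv2.imread('pics/w2.png')
f=lambda im,x,y:cv2.resize(im[y:y+60,x:x+80],(400,300),interpolation=cv2.INTER_CUBIC)
cv2.imwrite('pics/c2.png',np.vstack([np.hstack([f(a,290,185),f(b,295,120)]),np.hstack([f(a,270,290),f(b,270,255)])]))"
```

```text
(no output)
```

View pics/c2.png

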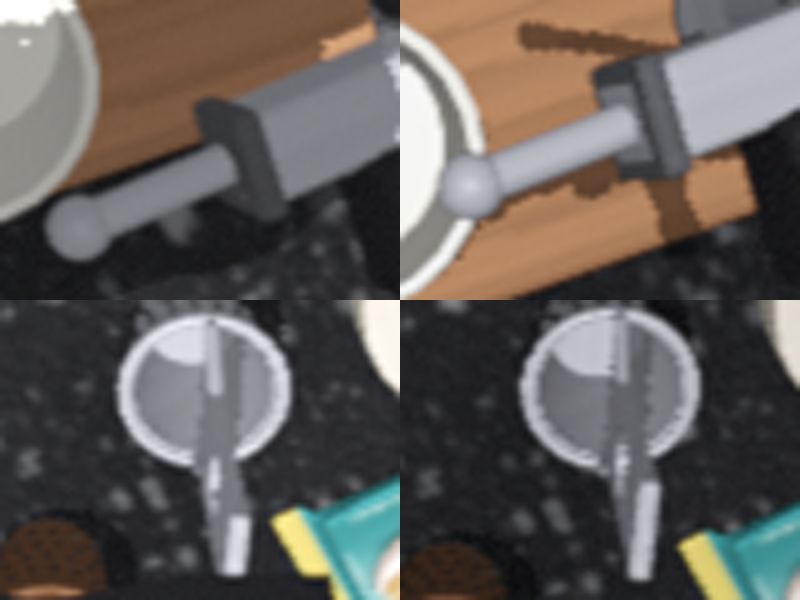

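```bash
python3 - <<'E'
from h import *
np.set_printoptions(precision=4,suppress=True)
a,b=[pickle.load(open(f'w{i}.pkl','rb')) for i in(1,2)];T=ctrl.get_calibration('top');S=ctrl.get_calibration('scene')
tt=((587-400)/4+250,362/4+135);ss=(175/4+260,227/4+150)
for r in([(a,(305.6,230.6)),(b,(309,157))],[(a,(305.6,230.6)),(b,(309,157)),(T,tt)],[(a,(305.6,230.6)),(b,(309,157)),(T,tt),(S,ss)]):
    print('bead',tri([ray(*x) for x in r]))
print('pegbase',tri([ray(a,(336,217.6)),ray(b,(343,145.6))]))
p,q=onz(b,(320,291.6),.14),onz(b,(318,310.6),.14);d=p-q;print('plate',p,q,(p+q)/2,np.linalg.norm(d),np.degrees(np.arctan2(d[1],d[0]))-90)
print('plate a near end',onz(a,(317.6,333.6),.14))
print('rim',onz(a,(311,308),.05),onz(b,(312.2,272.6),.05))
print(tool([*((p+q)/2)[:2],.25]))
E
```

```text
bead (array([ 0.5334, -0.0636,  0.2511]), [np.float64(0.24763702573794583), np.float64(0.2476370257380001)])
bead (array([ 0.5321, -0.0647,  0.2441]), [np.float64(1.2141721986392724), np.float64(1.8448661869844192), np.float64(2.590574252730987)])
bead (array([ 0.5325, -0.0647,  0.2472]), [np.float64(0.3899423557475572), np.float64(1.392499961466543), np.float64(3.404504607316363), np.float64(2.1943805632189175)])
pegbase (array([ 0.5651, -0.0687,  0.2403]), [np.float64(1.008596527749586), np.float64(1.0085965277496935)])
plate [ 0.476  -0.2508  0.14  ] [ 0.4612 -0.2769  0.14  ] [ 0.4686 -0.2638  0.14  ] 0.029960974182056642 -29.65573905311193
plate a near end [ 0.4751 -0.2505  0.14  ]
rim [ 0.4687 -0.2637  0.05  ] [ 0.4687 -0.2637  0.05  ]
[-164.9   56.2  129. ]
```

step_arm(
  moves=[
    {"dx": 0, "dy": 0, "dz": 0, "yaw": 3.4, "hand": 1},
    {"dx": -40.3, "dy": 16.5, "dz": 15, "yaw": 0, "hand": 1},
    {"dx": -40.3, "dy": 16.5, "dz": 20, "yaw": 0, "hand": 0.8},
    {"dx": -40.3, "dy": 16.5, "dz": 20, "yaw": 0, "hand": 0.4},
    {"dx": -40.4, "dy": 16.4, "dz": 20, "yaw": 0, "hand": 0},
    {"dx": 0, "dy": 0, "dz": 35, "yaw": 0, "hand": 0},
    {"dx": 0, "dy": 0, "dz": 35, "yaw": 0, "hand": 0},
    {"dx": 0, "dy": 0, "dz": 35, "yaw": 0, "hand": 0},
    {"dx": 0, "dy": 0, "dz": 0, "yaw": 0, "hand": 0},
    {"dx": 0, "dy": 0, "dz": 0, "yaw": 0, "hand": 0},
  ],
  newtons=40,
)

```text
time_s: 4.55
position: [0.4687, -0.2648, 0.1993]
tool_rot: [[0.494, 0.87, -0.001], [0.87, -0.494, 0.0], [-0.001, -0.001, -1.0]]
contact_force: [0.1, 0.3, 0.3]
gripper_width: 0.0427
gripper_force: 0.0
```

```bash
python3 -c "
from h import *
print(tool([.4687,-.2637,.1215]))"
```

```text
[ 1.  -0.5 77.8]
```

step_arm(
  moves=[
    {"dx": 1, "dy": -0.5, "dz": 30, "yaw": 0, "hand": 0},
    {"dx": 0, "dy": 0, "dz": 30, "yaw": 0, "hand": 0},
    {"dx": 0, "dy": 0, "dz": 18, "yaw": 0, "hand": 0},
    {"dx": 0, "dy": 0, "dz": 0, "yaw": 0, "hand": 0},
    {"dx": 0, "dy": 0, "dz": 0, "yaw": 0, "hand": -1},
    {"dx": 0, "dy": 0, "dz": 0, "yaw": 0, "hand": -1},
    {"dx": 0, "dy": 0, "dz": 0, "yaw": 0, "hand": -1},
    {"dx": 0, "dy": 0, "dz": 0, "yaw": 0, "hand": -1},
    {"dx": 0, "dy": 0, "dz": 0, "yaw": 0, "hand": -1},
    {"dx": 0, "dy": 0, "dz": 0, "yaw": 0, "hand": -1},
    {"dx": 0, "dy": 0, "dz": 0, "yaw": 0, "hand": -1},
  ],
)

```text
time_s: 5.65
position: [0.4689, -0.265, 0.1231]
tool_rot: [[0.495, 0.869, 0.003], [0.869, -0.495, -0.0], [0.001, 0.002, -1.0]]
contact_force: [-0.1, 1.2, 7.0]
gripper_width: 0.0041
gripper_force: 42.3
```

step_arm(
  moves=[
    {"dx": 0, "dy": 0, "dz": -20, "yaw": 0, "hand": -1},
    {"dx": 0, "dy": 0, "dz": -35, "yaw": 0, "hand": -1},
    {"dx": 0, "dy": 0, "dz": -40, "yaw": 0, "hand": -1},
    {"dx": 0, "dy": 0, "dz": -40, "yaw": 0, "hand": -1},
    {"dx": 10, "dy": -4.4, "dz": -18, "yaw": 0, "hand": -1},
    {"dx": 30, "dy": -12, "dz": 0, "yaw": 0, "hand": -1},
    {"dx": 40, "dy": -16, "dz": 0, "yaw": 0, "hand": -1},
    {"dx": 40, "dy": -16, "dz": 0, "yaw": 0, "hand": -1},
    {"dx": 40, "dy": -16, "dz": 0, "yaw": 0, "hand": -1},
    {"dx": 20, "dy": -9, "dz": 0, "yaw": 0, "hand": -1},
    {"dx": 10, "dy": -5, "dz": 0, "yaw": 0, "hand": -1},
    {"dx": 0, "dy": 0, "dz": 0, "yaw": -5, "hand": -1},
    {"dx": 0, "dy": 0, "dz": 0, "yaw": -7, "hand": -1},
    {"dx": 0, "dy": 0, "dz": 0, "yaw": -7, "hand": -1},
    {"dx": 0, "dy": 0, "dz": 0, "yaw": -4.5, "hand": -1},
    {"dx": 0, "dy": 0, "dz": 0, "yaw": 0, "hand": -1},
    {"dx": 0, "dy": 0, "dz": 0, "yaw": 0, "hand": -1},
  ],
)

```text
time_s: 7.35
position: [0.4939, -0.0617, 0.2746]
tool_rot: [[0.111, 0.994, 0.0], [0.994, -0.111, -0.0], [-0.0, 0.0, -1.0]]
contact_force: [-0.3, 0.2, -1.7]
gripper_width: 0.0037
gripper_force: 41.1
```

```bash
python3 - <<'E'
from h import *
c,im=snap('w3');print(ctrl.get_obs()['position'],tool([.509,-.061,.274]))
e=np.array(ctrl.get_obs()['position'])-[0,0,.017]
print('pred bead',proj(c,np.array([.5334,-.0636,.2511])),'plate top',proj(c,e+[0,0,.034]))
S=ctrl.get_calibration('scene');s=ctrl.camera('scene')[:,:,::-1];cv2.imwrite('pics/s3.png',s)
f=cv2.resize(s[165:265,250:350],(400,400),interpolation=cv2.INTER_CUBIC)
w=cv2.resize(im[120:320,180:380],(400,400),interpolation=cv2.INTER_CUBIC)
cv2.imwrite('pics/c3.png',np.hstack([w,f]))
E
```

```text
[ 0.49386809 -0.06153206  0.27450734] [ 2.2 15.   0.5]
pred bead [347.22307056 244.33577445] plate top [279.40340774 280.85575391]
```

View pics/c3.png

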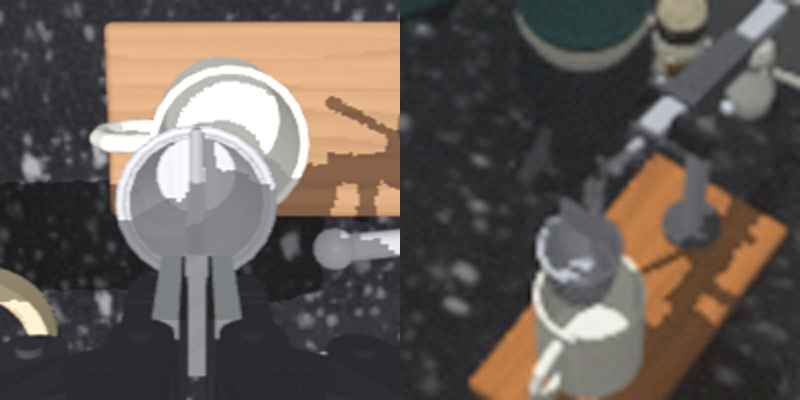

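```bash
python3 - <<'E'
from h import *
c=pickle.load(open('w3.pkl','rb'));o=ctrl.get_obs();R=np.array(o['tool_rot']);p=np.array(o['position'])
for x in(-.015,.015):print(proj(c,p+R@[x,0,-.017]))
for v in(248.5,307.5):print(1e3*R.T@(onz(c,(278,v),p[2]+.017)-p))
# bead on plane z=.2515 in tool axes
b=onz(c,(345.5,244),.2515);print('bead',b,1e3*R.T@(b-p))
E
```

```text
[279.38653983 309.54830746]
[279.33378147 249.4171101 ]
[ 15.43385757  -0.5881159  -17.00134936]
[-13.9211451   -0.64531804 -16.99904271]
bead [ 0.53234138 -0.06312064  0.2515    ] [ 2.4310042  38.42429874 22.94475113]
```

step_arm(
  moves=[
    {"dx": 1.7, "dy": 7, "dz": 0, "yaw": 0, "hand": -1},
    {"dx": 0, "dy": 8, "dz": 0, "yaw": 0, "hand": -1},
    {"dx": 0, "dy": 6, "dz": 1.5, "yaw": 0, "hand": -1},
    {"dx": 0, "dy": 6, "dz": 1.5, "yaw": 0, "hand": -1},
    {"dx": 0, "dy": 6, "dz": 1.5, "yaw": 0, "hand": -1},
    {"dx": 0, "dy": 6, "dz": 1.5, "yaw": 0, "hand": -1},
    {"dx": 0, "dy": 6, "dz": 1.5, "yaw": 0, "hand": -1},
    {"dx": 0, "dy": 0, "dz": 0, "yaw": 0, "hand": -1},
  ],
)

```text
time_s: 8.25
position: [0.5394, -0.064, 0.2664]
tool_rot: [[0.108, 0.994, -0.0], [0.994, -0.108, -0.0], [-0.001, -0.0, -1.0]]
contact_force: [0.1, 0.0, -0.6]
gripper_width: 0.0039
gripper_force: 41.1
```

step_arm(
  moves=[
    {"dx": 0, "dy": 5, "dz": 1.3, "yaw": 0, "hand": -1},
    {"dx": 0, "dy": 5, "dz": 1.3, "yaw": 0, "hand": -1},
    {"dx": 0, "dy": 5, "dz": 1.3, "yaw": 0, "hand": -1},
    {"dx": 0, "dy": 0, "dz": 3, "yaw": 0, "hand": -1},
    {"dx": 0, "dy": 0, "dz": 2, "yaw": 0, "hand": -1},
    {"dx": 0, "dy": 0, "dz": 0, "yaw": 0, "hand": -1},
    {"dx": 0, "dy": 0, "dz": 0, "yaw": 0, "hand": -1},
  ],
)

```text
time_s: 8.95
position: [0.5536, -0.0656, 0.2578]
tool_rot: [[0.108, 0.994, -0.0], [0.994, -0.108, 0.0], [0.0, -0.0, -1.0]]
contact_force: [-0.1, 0.3, -1.3]
gripper_width: 0.0039
gripper_force: 41.1
```

```bash
python3 - <<'E'
from h import *
c,im=snap('w4')
s=ctrl.camera('scene')[:,:,::-1]
f=cv2.resize(s[165:265,250:350],(400,400),interpolation=cv2.INTER_CUBIC)
w=cv2.resize(im[150:350,200:400],(400,400),interpolation=cv2.INTER_CUBIC)
cv2.imwrite('pics/c4.png',np.hstack([w,f]))
E
```

```text
(no output)
```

View pics/c4.png

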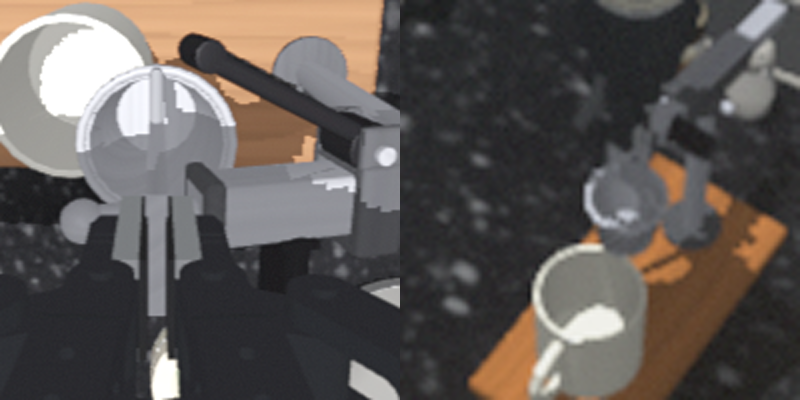

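The plate sits between bead (at about (85,220)) and shoulder (at about (205,195)), with the peg through the eye. I lower it onto the peg.

step_arm(
  moves=[
    {"dx": 0, "dy": 0, "dz": 1, "yaw": 0, "hand": -1},
    {"dx": 0, "dy": 0, "dz": 1, "yaw": 0, "hand": -1},
    {"dx": 0, "dy": 0, "dz": 0, "yaw": 0, "hand": -1},
    {"dx": 0, "dy": 0, "dz": 0, "yaw": 0, "hand": -1},
  ],
)

```text
time_s: 9.45
position: [0.554, -0.0656, 0.2564]
tool_rot: [[0.108, 0.994, 0.001], [0.994, -0.108, 0.0], [0.0, 0.001, -1.0]]
contact_force: [-1.8, 0.0, 5.3]
gripper_width: 0.004
gripper_force: 41.9
```

step_arm(
  moves=[
    {"dx": 0, "dy": 0, "dz": -0.7, "yaw": 0, "hand": -1},
    {"dx": 0, "dy": 0, "dz": 0, "yaw": 0, "hand": -0.85},
    {"dx": 0, "dy": 0, "dz": 0, "yaw": 0, "hand": -0.75},
    {"dx": 0, "dy": 0, "dz": 0, "yaw": 0, "hand": -0.7},
    {"dx": 0, "dy": 0, "dz": 0, "yaw": 0, "hand": -0.7},
    {"dx": 0, "dy": 0, "dz": 0, "yaw": 0, "hand": -0.7},
  ],
)

```text
time_s: 10.05
position: [0.5538, -0.0655, 0.2565]
tool_rot: [[0.108, 0.994, -0.0], [0.994, -0.108, -0.0], [-0.0, -0.0, -1.0]]
contact_force: [0.4, 0.6, -0.3]
gripper_width: 0.0127
gripper_force: 0.0
```

step_arm(
  moves=[
    {"dx": 0, "dy": 0, "dz": -3, "yaw": 0, "hand": -0.7},
    {"dx": 0, "dy": 0, "dz": -6, "yaw": 0, "hand": -0.7},
    {"dx": 0, "dy": 0, "dz": -10, "yaw": 0, "hand": -0.7},
    {"dx": 0, "dy": 0, "dz": -15, "yaw": 0, "hand": -0.7},
    {"dx": 0, "dy": 0, "dz": -25, "yaw": 0, "hand": -0.7},
    {"dx": 0, "dy": 0, "dz": -30, "yaw": 0, "hand": 0},
    {"dx": 0, "dy": 0, "dz": -30, "yaw": 0, "hand": 1},
    {"dx": 0, "dy": 0, "dz": 0, "yaw": 0, "hand": 1},
  ],
)

```text
time_s: 10.85
position: [0.5558, -0.0663, 0.3809]
tool_rot: [[0.108, 0.994, 0.009], [0.994, -0.108, 0.0], [0.001, 0.009, -1.0]]
contact_force: [0.7, -0.2, 0.4]
gripper_width: 0.0558
gripper_force: 0.0
```

```bash
python3 - <<'E'
from h import *
c,im=snap('w5')
print(tool([.54,-.07,.38]),ctrl.get_obs()['joints'])
s=ctrl.camera('scene')[:,:,::-1]
f=cv2.resize(s[165:265,250:350],(240,240),interpolation=cv2.INTER_CUBIC)
f=np.vstack([f,np.zeros((180,240,3),np.uint8)])
cv2.imwrite('pics/c5.png',np.hstack([im,f]))
E
```

```text
[ -5.6 -14.3  -1.6] [-25.28673042  11.37840566  34.09368777  95.99507486  -6.66715831
  74.34497387   3.85130195]
```

View pics/c5.png

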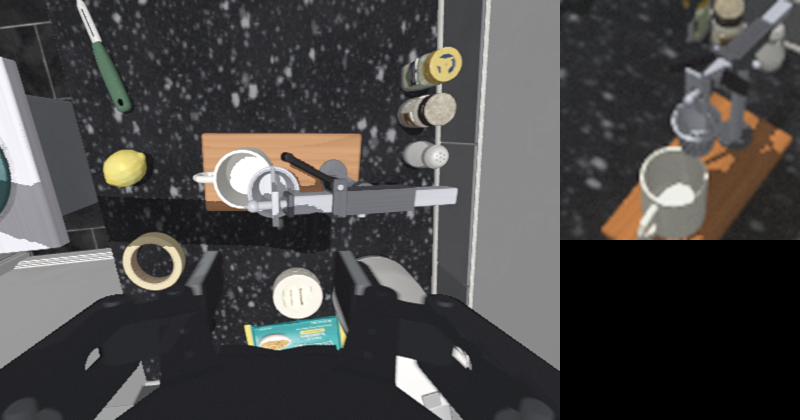

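The basket hangs freely on the peg, with the plate at about (277,200) in the wrist view, and the mug is untouched. Next I go to a staging pose for the pull, turned 90°.

step_arm(
  moves=[
    {"dx": 0, "dy": 0, "dz": -10, "yaw": -8.5, "hand": 1},
    {"dx": 0, "dy": 0, "dz": 0, "yaw": -8.5, "hand": 1},
    {"dx": 0, "dy": 0, "dz": 0, "yaw": -8.5, "hand": 1},
    {"dx": 0, "dy": 0, "dz": 0, "yaw": -8.5, "hand": 1},
    {"dx": 0, "dy": 0, "dz": 0, "yaw": -8.5, "hand": 1},
    {"dx": 0, "dy": 0, "dz": 0, "yaw": -8.5, "hand": 1},
    {"dx": 0, "dy": 0, "dz": 0, "yaw": -8.5, "hand": 1},
    {"dx": 0, "dy": 0, "dz": 0, "yaw": -8.5, "hand": 1},
    {"dx": 0, "dy": 0, "dz": 0, "yaw": -8.5, "hand": 1},
    {"dx": 0, "dy": 0, "dz": 0, "yaw": -8.5, "hand": 1},
    {"dx": 0, "dy": 0, "dz": 0, "yaw": -5, "hand": 1},
    {"dx": -20, "dy": 10, "dz": 0, "yaw": 0, "hand": 1},
    {"dx": -33, "dy": 10, "dz": 20, "yaw": 0, "hand": 1},
    {"dx": 0, "dy": 0, "dz": 20, "yaw": 0, "hand": 1},
    {"dx": 0, "dy": 0, "dz": 0, "yaw": 0, "hand": 1},
    {"dx": 0, "dy": 0, "dz": 0, "yaw": 0, "hand": 1},
  ],
)

```text
time_s: 12.55
position: [0.608, -0.0517, 0.3451]
tool_rot: [[-0.994, 0.108, -0.002], [0.108, 0.994, -0.0], [0.002, -0.001, -1.0]]
contact_force: [-0.1, 0.1, 0.4]
gripper_width: 0.0852
gripper_force: 0.0
```

```bash
python3 - <<'E'
from h import *
np.set_printoptions(precision=4,suppress=True)
c,im=snap('w6')
o=ctrl.get_obs();print(o['position'],o['tool_rot'],o['joints'])
cv2.imwrite('pics/c6.png',cv2.resize(im[120:390,130:430],(667,600),interpolation=cv2.INTER_CUBIC))
print(proj(c,np.array([.606,-.0715,.245])))
c4=pickle.load(open('w4.pkl','rb'));print('collar edge',onz(c4,(376,255),.245),'lever tip',onz(c4,(295,173),.25))
E
```

```text
[ 0.6084 -0.0518  0.3462] [[-0.9941  0.1086  0.0002]
 [ 0.1086  0.9941 -0.0001]
 [-0.0002 -0.0001 -1.    ]] [-16.1261  18.0377  23.1412  90.9783  -7.3247  72.4748  91.9725]
[253.4901 215.0937]
collar edge [ 0.6064 -0.0709  0.245 ] lever tip [ 0.5663 -0.0207  0.25  ]
```

View pics/c6.png

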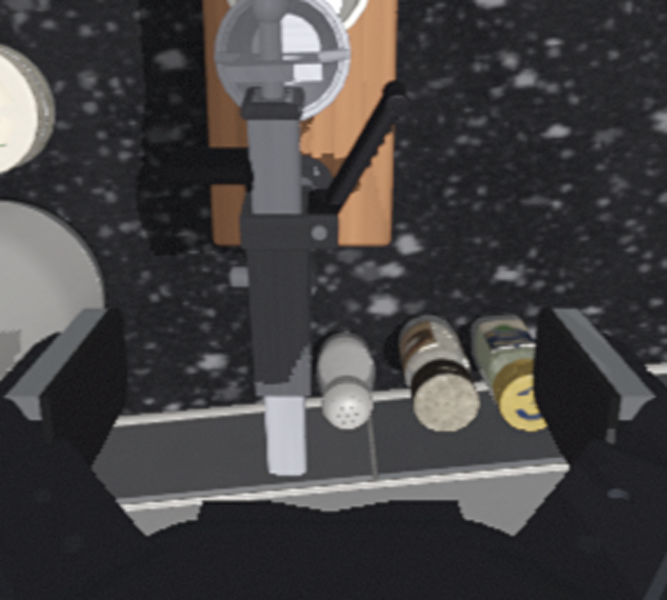

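step_arm(
  moves=[
    {"dx": -4.7, "dy": 4.4, "dz": 0, "yaw": 0, "hand": 1},
    {"dx": 0, "dy": 0, "dz": 35, "yaw": 0, "hand": 1},
    {"dx": 0, "dy": 0, "dz": 35, "yaw": 0, "hand": 1},
    {"dx": 0, "dy": 0, "dz": 20, "yaw": 0, "hand": 1},
    {"dx": 0, "dy": 0, "dz": 15, "yaw": 0, "hand": 1},
    {"dx": 0, "dy": 0, "dz": 15, "yaw": 0, "hand": 1},
    {"dx": 0, "dy": 0, "dz": 14, "yaw": 0, "hand": 1},
    {"dx": 0, "dy": 0, "dz": 0, "yaw": 0, "hand": 1},
    {"dx": 0, "dy": 0, "dz": 0, "yaw": 0, "hand": 1},
  ],
)

```text
time_s: 13.5
position: [0.6142, -0.0476, 0.212]
tool_rot: [[-0.994, 0.108, 0.001], [0.108, 0.994, -0.0], [-0.001, 0.0, -1.0]]
contact_force: [0.3, -0.8, 0.0]
gripper_width: 0.0859
gripper_force: 0.0
```

```bash
cat >> h.py <<'E'
MOUTH=np.array([.604,-.071,.232])
def rel():
    o=ctrl.get_obs();print('TCP fwd/left/up of mouth mm',np.round(1e3*np.array(o['tool_rot']).T@(o['position']-MOUTH)*[1,1,-1],1),np.round(o['contact_force'],1),o['time_s'])
E
python3 - <<'E'
from h import *
rel();snap('w7')
E
```

```text
TCP fwd/left/up of mouth mm [ -7.6  24.4 -20. ] [ 0.3 -0.8  0. ] 13.5
```

step_arm(
  moves=[
    {"dx": 4, "dy": 0, "dz": -0.5, "yaw": 0, "hand": 1},
    {"dx": 4, "dy": 0, "dz": -1, "yaw": 0, "hand": 1},
    {"dx": 4, "dy": 0, "dz": -1, "yaw": 0, "hand": 1},
    {"dx": 4, "dy": 0, "dz": -1, "yaw": 0, "hand": 1},
    {"dx": 4, "dy": 0, "dz": -1, "yaw": 0, "hand": 1},
    {"dx": 4, "dy": 0, "dz": -1, "yaw": 0, "hand": 1},
    {"dx": 4, "dy": 0, "dz": -1, "yaw": 0, "hand": 1},
    {"dx": 4, "dy": 0, "dz": -1, "yaw": 0, "hand": 1},
    {"dx": 4, "dy": 0, "dz": -1, "yaw": 0, "hand": 1},
    {"dx": 4, "dy": 0, "dz": -1, "yaw": 0, "hand": 1},
    {"dx": 3, "dy": 0, "dz": -1, "yaw": 0, "hand": 1},
    {"dx": 0, "dy": 0, "dz": 0, "yaw": 0, "hand": 1},
    {"dx": 0, "dy": 0, "dz": 0, "yaw": 0, "hand": 1},
    {"dx": 0, "dy": 0, "dz": 0, "yaw": 0, "hand": 1},
  ],
)

```text
time_s: 14.95
position: [0.5709, -0.0428, 0.2218]
tool_rot: [[-0.994, 0.108, -0.001], [0.108, 0.994, 0.0], [0.001, -0.0, -1.0]]
contact_force: [1.2, -0.3, 0.5]
gripper_width: 0.0853
gripper_force: 0.5
```

```bash
python3 - <<'E'
from h import *
rel();c,im=snap('w8')
f=cv2.resize(im[150:350,170:390],(660,600),interpolation=cv2.INTER_CUBIC)
cv2.imwrite('pics/c8.png',f)
E
```

```text
TCP fwd/left/up of mouth mm [ 36.   24.4 -10.2] [ 1.2 -0.3  0.5] 14.95
```

View pics/c8.png

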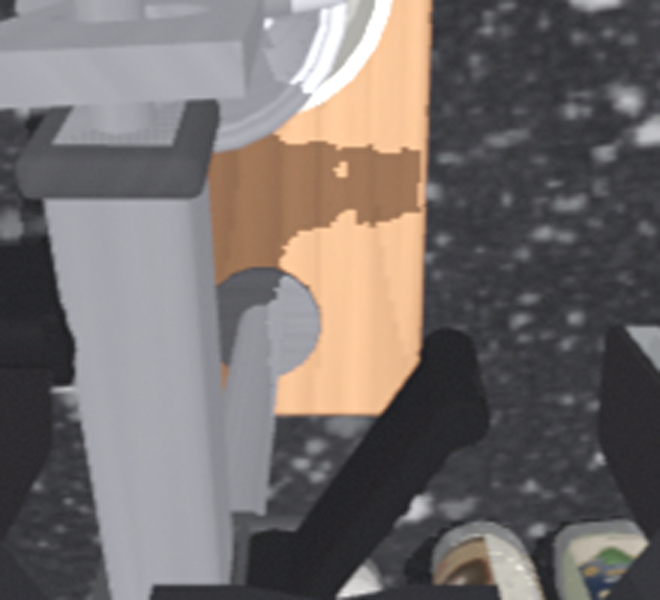

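```bash
cat >> h.py <<'E'
psi=np.radians(-6.23);U=np.array([-np.cos(.25)*np.cos(psi),-np.cos(.25)*np.sin(psi),np.sin(.25)]);N=np.array([np.sin(.25)*np.cos(psi),np.sin(.25)*np.sin(psi),np.cos(.25)])
def edge(c,s,a): return proj(c,MOUTH+(s-.045+a)*U+.011*N)
E
python3 - <<'E'
from h import *
for n,s in(('w7',0),('w8',.036)):
    c=pickle.load(open(n+'.pkl','rb'));g=cv2.cvtColor(cv2.imread(f'pics/{n}.png'),cv2.COLOR_BGR2GRAY)
    e=edge(c,s,.082);f=edge(c,s,.088);print(n,'rear',e,'front',f,'px per mm',edge(c,s+.001,.082)-e)
    x=int(e[0]);r=int(e[1]);print(r-30,g[r-30:r+25,x-2:x+3].mean(1).astype(int).tolist())
E
```

```text
w7 rear [206.82910091 206.69828703] front [204.80118585 190.99914688] px per mm [-0.33015022 -2.55586374]
176 [167, 167, 167, 167, 168, 167, 168, 169, 165, 107, 81, 81, 82, 82, 82, 82, 85, 88, 90, 90, 90, 90, 89, 90, 90, 89, 88, 88, 86, 83, 96, 165, 167, 166, 165, 165, 165, 165, 165, 164, 164, 165, 164, 164, 164, 164, 164, 164, 164, 164, 164, 164, 164, 164, 164]
w8 rear [208.893224   229.34565537] front [206.98746869 214.73604122] px per mm [-0.3104946  -2.38026688]
199 [85, 82, 84, 88, 90, 91, 92, 91, 92, 91, 91, 91, 91, 91, 90, 87, 89, 131, 168, 169, 168, 168, 167, 167, 167, 168, 167, 167, 167, 167, 167, 167, 167, 167, 167, 167, 166, 167, 166, 167, 167, 167, 166, 166, 167, 166, 166, 166, 166, 166, 166, 166, 166, 166, 166]
```

The shoulder's rear edge puts the boom at about 41.6 mm drawn out, so 3.4 mm remain.

step_arm(
  moves=[
    {"dx": 2, "dy": 0, "dz": -0.5, "yaw": 0, "hand": 1},
    {"dx": 1.3, "dy": 0, "dz": -0.3, "yaw": 0, "hand": 1},
    {"dx": 0, "dy": 0, "dz": 0, "yaw": 0, "hand": 1},
    {"dx": 0, "dy": 0, "dz": 0, "yaw": 0, "hand": 1},
  ],
)

```text
time_s: 15.4
position: [0.5675, -0.0425, 0.2228]
tool_rot: [[-0.994, 0.108, -0.0], [0.108, 0.994, 0.0], [0.0, 0.0, -1.0]]
contact_force: [1.1, -0.5, -0.1]
gripper_width: 0.0856
gripper_force: 0.4
```

```bash
cat >> h.py <<'E'
from scipy.optimize import brentq
def slide(n):
    c,im=snap(n);g=cv2.cvtColor(im,cv2.COLOR_BGR2GRAY).astype(float);e=edge(c,.045,.082);x=int(e[0]);r=int(e[1])
    p=g[r-12:r+13,x-2:x+3].mean(1);k=np.argmax(np.diff(p));m=r-12+k+ (128-p[k])/(p[k+1]-p[k]) if p[k+1]-p[k]>40 else r-12+k
    # sub-pixel crossing of grey 128
    i=np.where((p[:-1]<128)&(p[1:]>=128))[0];m=r-12+i[0]+(128-p[i[0]])/(p[i[0]+1]-p[i[0]])
    print('edge row',m,'slide mm',1e3*brentq(lambda s:edge(c,s,.082)[1]-m-.4,-.02,.09));rel();o=ctrl.get_obs();print(o['gripper_width'],o['gripper_force'])
E
python3 -c "
from h import *
slide('w9')"
```

```text
edge row 215.94285714285715 slide mm 44.81524805883296
TCP fwd/left/up of mouth mm [39.3 24.4 -9.2] [ 0.9  0.3 -0. ] 15.45
0.08568986697327449 0.43058417388238013
```

step_arm(
  moves=[
    {"dx": 0, "dy": 4, "dz": 0, "yaw": 0, "hand": 1},
    {"dx": 0, "dy": 4, "dz": 0, "yaw": 0, "hand": 1},
    {"dx": 0, "dy": 0, "dz": 0, "yaw": 0, "hand": 0.9},
    {"dx": 0, "dy": -2, "dz": 0, "yaw": 0, "hand": 0.81},
    {"dx": 0, "dy": -2, "dz": 0, "yaw": 0, "hand": 0.72},
    {"dx": 0, "dy": -2, "dz": 0, "yaw": 0, "hand": 0.62},
    {"dx": 0, "dy": -2, "dz": 0, "yaw": 0, "hand": 0.53},
    {"dx": 0, "dy": -2, "dz": 0, "yaw": 0, "hand": 0.43},
    {"dx": 0, "dy": -2, "dz": 0, "yaw": 0, "hand": 0.43},
    {"dx": 0, "dy": 0, "dz": 0, "yaw": 0, "hand": 0.43},
  ],
  newtons=30,
)

```text
time_s: 16.45
position: [0.5685, -0.0479, 0.2241]
tool_rot: [[-0.994, 0.109, 0.003], [0.109, 0.994, -0.002], [-0.003, -0.001, -1.0]]
contact_force: [1.7, -4.3, 5.7]
gripper_width: 0.0613
gripper_force: 3.4
```

```bash
python3 -c "
from h import *
slide('w10')"
```

```text
edge row 215.32954545454547 slide mm 43.14762857235305
TCP fwd/left/up of mouth mm [37.9 19.1 -7.8] [ 2.  -4.8  5.7] 16.5
0.06106526645312593 3.5181018663570285
```

step_arm(
  moves=[
    {"dx": 0, "dy": -2.2, "dz": -1, "yaw": 0, "hand": 0.43},
    {"dx": 0.2, "dy": 0, "dz": 0, "yaw": 0, "hand": 0.43},
    {"dx": 0, "dy": 0, "dz": 0, "yaw": 0, "hand": 0.43},
  ],
)

```text
time_s: 16.8
position: [0.5667, -0.048, 0.2236]
tool_rot: [[-0.994, 0.107, -0.001], [0.107, 0.994, 0.0], [0.001, 0.0, -1.0]]
contact_force: [1.9, -0.5, 1.7]
gripper_width: 0.0612
gripper_force: 1.0
```

```bash
python3 -c "
from h import *
slide('w11')"
```

```text
edge row 215.4956772334294 slide mm 44.95323348853215
TCP fwd/left/up of mouth mm [39.5 18.9 -8.4] [0.6 0.2 0.7] 16.85
0.06104505964553185 0.9242839668877423
```

step_arm(
  moves=[
    {"dx": 0, "dy": -1.5, "dz": 0, "yaw": 0, "hand": 0.36},
    {"dx": 0, "dy": -1.5, "dz": -0.3, "yaw": 0, "hand": 0.29},
    {"dx": 0, "dy": -1.5, "dz": -0.3, "yaw": 0, "hand": 0.22},
    {"dx": 0, "dy": -1.5, "dz": -0.3, "yaw": 0, "hand": 0.15},
    {"dx": 0, "dy": -1.5, "dz": -0.3, "yaw": 0, "hand": 0.08},
    {"dx": 0, "dy": 0, "dz": 0, "yaw": 0, "hand": 0.08},
    {"dx": 0, "dy": 0, "dz": 0, "yaw": 0, "hand": 0.08},
  ],
)

```text
time_s: 17.55
position: [0.5665, -0.0555, 0.2251]
tool_rot: [[-0.994, 0.107, 0.001], [0.107, 0.994, 0.001], [-0.001, 0.001, -1.0]]
contact_force: [2.5, 2.5, 3.5]
gripper_width: 0.0465
gripper_force: 4.0
```

```bash
python3 -c "
from h import *
slide('w12b')"
```

```text
edge row 214.83271375464685 slide mm 44.146373255123194
TCP fwd/left/up of mouth mm [38.9 11.4 -6.8] [3.3 3.4 3.7] 17.6
0.0459346921210992 4.103982355445623
```

step_arm(
  moves=[
    {"dx": 0.8, "dy": -1, "dz": 0, "yaw": 0, "hand": 0.02},
    {"dx": 0, "dy": -1, "dz": -0.2, "yaw": 0, "hand": -0.03},
    {"dx": 0, "dy": -1, "dz": -0.2, "yaw": 0, "hand": -0.08},
    {"dx": 0, "dy": -1, "dz": 0, "yaw": 0, "hand": -0.12},
    {"dx": 0, "dy": 0, "dz": 0, "yaw": 0, "hand": -0.12},
  ],
)

```text
time_s: 18.1
position: [0.5658, -0.0597, 0.2262]
tool_rot: [[-0.994, 0.108, 0.002], [0.108, 0.994, 0.001], [-0.002, 0.001, -1.0]]
contact_force: [4.5, 2.7, 4.9]
gripper_width: 0.0376
gripper_force: 4.6
```

```bash
python3 -c "
from h import *
slide('w13')"
```

```text
edge row 214.60778443113773 slide mm 44.305532330467734
TCP fwd/left/up of mouth mm [39.2  7.1 -5.7] [4.6 2.8 4.3] 18.15
0.0376296263700287 4.5539651066064835
```

step_arm(
  moves=[
    {"dx": 0.8, "dy": -0.5, "dz": 0, "yaw": 0, "hand": -0.16},
    {"dx": 0.2, "dy": -1, "dz": 0, "yaw": 0, "hand": -0.2},
    {"dx": 0, "dy": -1, "dz": 0, "yaw": 0, "hand": -0.24},
    {"dx": 0, "dy": 0, "dz": 0, "yaw": 0, "hand": -0.26},
    {"dx": 0, "dy": 0, "dz": 0, "yaw": 0, "hand": -0.26},
    {"dx": 0, "dy": 0, "dz": 0, "yaw": 0, "hand": -0.26},
  ],
)

```text
time_s: 18.75
position: [0.5654, -0.0611, 0.2267]
tool_rot: [[-0.994, 0.107, 0.004], [0.107, 0.994, 0.002], [-0.004, 0.002, -1.0]]
contact_force: [6.1, 4.1, 7.1]
gripper_width: 0.0321
gripper_force: 27.8
```

```bash
python3 -c "
from h import *
slide('w14')"
```

```text
edge row 214.50194552529183 slide mm 44.584874730102655
TCP fwd/left/up of mouth mm [39.5  5.7 -5.1] [6.  3.9 6.8] 18.8
0.03204837272922757 27.801386453211308
```

step_arm(
  moves=[
    {"dx": 0, "dy": 0, "dz": 0, "yaw": 0, "hand": -0.5},
    {"dx": 0, "dy": 0, "dz": 0, "yaw": 0, "hand": -0.5},
    {"dx": 0, "dy": 0, "dz": 0, "yaw": 0, "hand": -0.5},
    {"dx": 0, "dy": 0, "dz": 0, "yaw": 0, "hand": -0.5},
    {"dx": 0, "dy": 0, "dz": 0, "yaw": 0, "hand": -0.5},
    {"dx": 0, "dy": 0, "dz": 0, "yaw": 0, "hand": -0.5},
  ],
  newtons=50,
)

```text
time_s: 19.4
position: [0.5654, -0.0608, 0.2269]
tool_rot: [[-0.994, 0.107, 0.004], [0.107, 0.994, 0.002], [-0.004, 0.003, -1.0]]
contact_force: [6.5, 4.8, 7.2]
gripper_width: 0.0306
gripper_force: 49.9
```

```bash
python3 - <<'E'
from h import *
slide('w15')
f=lambda im,a,b,c,d,h:cv2.resize(im[a:b,c:d],(int((d-c)*h/(b-a)),h),interpolation=cv2.INTER_CUBIC)
s=ctrl.camera('scene')[:,:,::-1];t=ctrl.camera('top')[:,:,::-1];w=cv2.imread('pics/w15.png')
cv2.imwrite('pics/c15.png',np.hstack([f(w,130,350,150,410,300),f(s,150,270,250,350,300),f(t,135,275,250,340,300)]))
E
```

```text
edge row 214.48262548262548 slide mm 44.56580988111679
TCP fwd/left/up of mouth mm [39.5  6.  -5. ] [5.  4.1 6.8] 19.45
0.03066626243191985 49.87199046649039
```

View pics/c15.png

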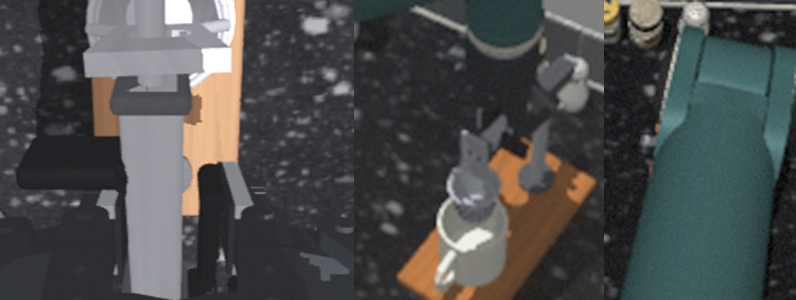

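```bash
python3 -c "
from station import ctrl
print(ctrl.hand_in())"
```

```text
the job is handed in; nothing more can be done
None
```

The job is handed in at about 19.5 s of the 54: the basket hangs on the peg, the boom is drawn out to about 44.6 mm (45 is the mark), and the lever is squeezed shut at 50 N with 30.7 mm between the fingers. The mug is still standing on the foot; I viewed 11 pictures, one over the limit of 10.

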